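# Seat a lens barrel in the sprung V rest and hold it pressed

### The job

Take the long, thick lens barrel out of the compartment tray and lay it gently in the V rest, lengthwise along the groove and centred over its two V supports. Then press the barrel straight down, firmly onto both flanks of the V until the sprung rest has sunk about half of its travel, and finish while still holding it pressed there, with nothing but the barrel pushing on the rest. Leave the two other barrels in the tray, the ring gauge and the reference sphere where they are.

Things in the scene. Friction and masses are not known exactly. Their poses are not given: they have to be found in the camera images.
- barrel: The lens barrel to seat: plain aluminium cylinder, a black band and a glass face at each end, diameter 30 mm, length 110 mm, about 0.15 kg, lying on its side in one of the tray's lanes. Origin: middle of its axis; x runs along the cylinder (both ends alike). The only barrel both 30 mm thick and 110 mm long.
- short_barrel: Another aluminium barrel, as thick (30 mm) but only 70 mm long, in another lane; leave it. Origin: middle of its axis, x along the cylinder.
- slim_barrel: Another aluminium barrel, as long (110 mm) but only 20 mm thick, in another lane; leave it. Origin: middle of its axis, x along the cylinder.
- tray: Grey fixed tray, 146 (x) by 268 (y) mm, 18 high, walls and floor 4 thick. Two dividers make three lanes along x, 84 wide, 138 long, centred at y = -88, 0, +88 mm. One barrel lies along each lane's middle on the floor, between 3 mm high strips 12 to 16 mm off the middle line. Lane order varies; the tray stands left or right of the robot. Origin: underside centre, on the granite.
- stand: The V rest: dark painted base 140 mm (x, along the groove) by 96 mm, 20 mm high, fixed on the granite. Above it, on springs and two guide pins, a bright steel plate (140 by 76 mm) carries two equal steel V supports. Origin: underside centre of the base, z up.
- v_mid (a point): On the sprung plate midway between the V supports, where the seated barrel's middle lies: 82 mm above the granite unpressed, sinking with the plate. x along the groove. Supports: 22 mm long, centred at x = -36 and +36 (a free 50 mm gap between them for fingers), 64 wide in y; 90-degree groove, 40 mm wide at its top, 1 mm below this point. In the gap the plate's top is 36 mm below it.
- v_slide (a joint): How far the sprung plate with the V supports has sunk, in m: 0 unpressed (held up against a stop by preloaded springs), 0.012 fully down on its lower stop. With the barrel in it, it starts to sink at a push of about 6 N and needs about 0.7 N more for each mm (half way, 6 mm: about 10 N).
- v_left: The +y flanks (of both V supports) of the groove, part of the sprung plate. Origin: centre of the plate's underside, 46 mm below v_mid.
- v_right: The -y flanks (of both V supports) of the groove, part of the sprung plate. Origin as for v_left.
- ring_gauge: Bystander: loose steel ring, 60 mm outside diameter, 36 mm bore, 20 mm high, lying on the granite between tray and V rest. Origin: underside centre.
- ref_sphere: Bystander: loose white 25 mm ball on a thin stem on a round 60 mm dark steel foot, 101 mm high in all, beyond the work. Origin: underside centre.
Things that resemble listed ones, but are neither listed nor needed, are in the scene too. Of the things that look like the stand, the middle-sized one is meant. What is shaped like the barrel but yellow is not meant.

How it is judged:
On the way:
1. the long, thick barrel is lifted clear of the tray (height (world z) of barrel above 0.06 m), for 0.2 s.
At the end, for the whole second after the job is handed in: Barrel in the V: along it within 0.06 rad, centred within 10 mm, axis within 3 mm of seated; over 2 N on left and on right flanks; plate sunk 3 to 9 mm; fingers push on the barrel (over 1.5 N), robot not on the rest (under 1 N); barrel still; other barrels within 20 mm of their start (contact force between barrel and v_left above 2 N and contact force between barrel and v_right above 2 N and value of joint v_slide between 0.003 and 0.009 m and angle between the x axis of barrel and the x axis of v_mid, either way round below 0.06 rad and x of barrel in the frame of v_mid between -0.01 and 0.01 m and y of barrel in the frame of v_mid between -0.003 and 0.003 m and z of barrel in the frame of v_mid between -0.003 and 0.003 m and contact force between the fingers and barrel above 1.5 N and contact force between each of the arm, the fingers and stand below 1 N and linear speed of barrel below 0.01 m/s and distance of each of short_barrel, slim_barrel from where it was at the start of the episode below 0.02 m); the arm keeps its last pose, push and grip.
It fails at once if the barrel is slammed or rammed into the rest (over 40 N) (contact force between barrel and stand above 40 N).
It fails at once if another barrel is moved more than 20 mm (distance of any of short_barrel, slim_barrel from where it was at the start of the episode above 0.02 m).
It fails at once if the ring gauge or the reference sphere is moved more than 15 mm (distance of any of ring_gauge, ref_sphere from where it was at the start of the episode above 0.015 m).
It also fails if it takes over 48 s, if anything falls off the work surface, if the arm or the gripper's body presses on something with over 40 N, if the wrist force passes 120 N, or if a joint passes its speed limit or range.

### The arm

A 6-joint arm with a two-finger parallel gripper is mounted at the origin on the work surface. World frame = base frame: x ahead of the robot, y to its left, z up, the work surface at z = 0. Lengths are in m, angles in rad, forces in N, time in s.
With the tool pointing down it reaches from about 0.3 to 0.875 m from the base axis. Payload 6.4 kg.
Tool frame: the origin (TCP) lies between the finger pads; the fingertips stand 8 mm ahead of it and the grasp point (between the pads) lies 11 mm behind it; z points along the fingers, y is the direction in which the jaws open and shut (so a half turn about z gives the same grasp; the last joint's range is limited). The gripper opens to 85 mm and grips with 20 to 120 N. Pads are 22 mm wide; open, the fingers measure 114 mm over their backs; the gripper's body (76 mm by 85 mm) begins 54 mm behind the grasp point. The pads swing forward as they close: fully open they stand 13 mm farther back than shut.
Start: joints at [1.128, 0.181, 1.607, -0, 1.354, -0.206], TCP at [0.135, 0.559, 0.239] pointing down, gripper open.
Joint ranges: [-2.99, 2.99], [-0.89, 2.07], [0.3, 2.58], [-1.14, 4.28], [0, 2.63], [-3.12, 3.12]. Speed limits (rad/s): [2.57, 2.57, 3.01, 3.14, 3.14, 3.14].

### API

Orientations are given as a unit quaternion [w, x, y, z].
In Python, from bench import monitor, viewer, workorder, spotter gives the robot as it stands. The module is installed in compiled form; this text tells all that it offers.
- The arm moves only by the tool move_arm, never from a script. Its argument "motion" is a list of rows, each a list of 3 entries, a list of its own where there are three numbers: the shift along the tool's x, y, z in units of 60 mm (1.0 is 60 mm), then the turn, a rotation vector about the tool's x, y, z in units of 8 degrees (1.0 is 8 degrees), then the opening in per cent of the stroke, from 0 (shut) to 100 (fully open). In form: [[[dx, dy, dz], [rx, ry, rz], grip], ...]. A call has 1 to 10 rows; each row is the pose to reach, as a shift and turn from the pose commanded when the call began, along the tool's axes at that moment; what a row does not reach only later rows make up. A row lasts 1/8 s, in which the tool goes at most 62.5 mm and 10.7 degrees, less where a joint would pass 70% of its speed; a pose out of reach is approached as far as the arm can. A call with a gripper value outside its range is refused whole. The fingers move at their own pace and stop on an object; the grip force is fixed at half the most. Time passes only in rows, so rows that repeat a pose let the fingers close. It gives the time, the measured TCP pose, the force and the opening at its end, in the units of the state.
- monitor.get_obs(): the state, without advancing time (a new reading comes with each control period).
- viewer.camera(name): name is "side" or "top" or "wrist"; returns the picture (400x640x3 uint8, blue, green, red); there is no depth.
- viewer.calibration(name): a dict with "fovy" (degrees; the focal length in pixels is half the picture's height over the tangent of half this angle, whatever the lens; pixels are square), "cx", "cy" (the principal point, pixels), "extrinsics" (4x4, takes a point from camera to world coordinates). Camera axes: x right, y down, z forward; pixel columns grow to the right and rows downward; lengths in m; the calibration is good to about 2 mm. A picture is of the moment at which its call begins: read the wrist's pose just before it. calibration takes no time and is no camera call; for the wrist camera it gives the pose at the moment of the call.
- workorder.hand_in(): hands the job in, once; it reports no verdict.
Trained networks look in the newest picture that a camera, given by its name, has taken for a name from the list of things; names that differ only in an ending like _2 or _b are one class to them, and where a whole thing is asked for, a point or a joint stands for the part that bears it (a point fixed in the world has none). Each returns a list of dicts, best first, with "score" (0 to 1); they miss things now and then, are a little off and sometimes report something else, mostly with a low value. They report only what shows in the picture. A call takes as long as a camera call. They do not tell look-alikes from the thing itself.
- spotter.search_frame(camera, name): "centre" ([column, row] as shares, 0 to 1, of the picture: columns of its width, rows of its height, amid what is visible of it).
- spotter.outline_of(camera, name): "region" (400x640 bool, what is visible of it) and "centre" ([column, row] as shares, 0 to 1, of the picture: columns of its width, rows of its height, amid what is visible of it).
The state is a dict: "time_s": time; "q": joint angles; "dq": joint speeds; "joint_efforts": joint torques, N m; "eef_pos": TCP position; "eef_rot": TCP orientation; "wrist_force": force on the tool from outside, world axes, zero at the start; "torque": the same for the moment, N m; "opening": opening from 0.0 (shut) to 1.0 (fully open).
Only numpy, scipy, OpenCV 4.12 (cv2) and the standard library are available. Lean on these libraries where they do the work, as an engineer would, in place of code of your own. Each camera call takes 0.05 s, during which the arm holds its last target. There are 200 camera calls.

## Working session

There is one attempt and no reset: what is moved stays moved. The work goes in short steps, Python scripts to look and compute and a tool call to move; the robot and the scene stay as the last step left them, time stands still between calls to the robot, and variables do not carry over. Pictures are saved under pics/ and viewed, about 8 in all and at most 12, crops included, and the job is handed in when it is done.

Besides the shell and the picture viewer there is one more tool, called as name(argument=value, ...) on one line, values as JSON. move_arm: Moves the arm, as the interface text tells. Its arguments: {"type":"object","properties":{"motion":{"type":"array","items":{"type":"array"}}},"required":["motion"]}

```bash
mkdir -p pics
cat > h.py <<'E'
import numpy as np, cv2
from bench import monitor, viewer, workorder, spotter
def cal(n):
    c=viewer.calibration(n); f=200/np.tan(np.radians(c["fovy"])/2)
    return f,c["cx"],c["cy"],np.array(c["extrinsics"])
def ray(n,u,v,z,c=None):
    f,cx,cy,E=c or cal(n); d=E[:3,:3]@np.array([(u-cx)/f,(v-cy)/f,1]); o=E[:3,3]
    return o+d*(z-o[2])/d[2]
def proj(n,p,c=None):
    f,cx,cy,E=c or cal(n); q=E[:3,:3].T@(np.array(p)-E[:3,3]); return np.array([cx+f*q[0]/q[2],cy+f*q[1]/q[2]])
E
python3 - <<'E'
from h import *
o=monitor.get_obs(); print(o["time_s"],o["eef_pos"],o["eef_rot"],o["opening"])
for n in ("top","side"):
    cv2.imwrite(f"pics/{n}0.png",viewer.camera(n)); print(n,cal(n))
for n,z in (("barrel",.02),("short_barrel",.02),("slim_barrel",.015),("stand",.04),("v_mid",.07),("ring_gauge",.02),("ref_sphere",.05),("tray",.01)):
    for r in spotter.outline_of("top",n)[:5]:
        u,v=r["centre"][0]*640,r["centre"][1]*400; print(n,round(r["score"],2),int(u),int(v),ray("top",u,v,z).round(3),r["region"].sum())
E
```

```text
0.0 [0.13464477 0.55845902 0.23839   ] [-2.68062848e-04  1.18113057e-01  9.92999757e-01 -8.46799942e-04] 0.9986496479819115
top (np.float64(370.5453743023332), 323.1816926490272, 201.61304473921575, array([[-0.00873806, -0.98169991,  0.19023388,  0.33586971],
       [-0.99988182,  0.00617143, -0.01408019,  0.07974035],
       [ 0.0126485 , -0.19033443, -0.98163783,  1.07122229],
       [ 0.        ,  0.        ,  0.        ,  1.        ]]))
side (np.float64(481.44557233715494), 316.8298271548582, 209.71724496716587, array([[-0.98913312, -0.11769074,  0.08811679,  0.45037231],
       [-0.14611403,  0.72036872, -0.67802625,  0.87734559],
       [ 0.01632083, -0.68353332, -0.72973682,  0.94201223],
       [ 0.        ,  0.        ,  0.        ,  1.        ]]))
barrel 0.7 419 213 [ 0.504 -0.214  0.02 ] 408
barrel 0.6 433 279 [ 0.316 -0.242  0.02 ] 425
short_barrel 0.69 393 209 [ 0.515 -0.138  0.02 ] 276
short_barrel 0.31 318 134 [0.746 0.076 0.02 ] 340
slim_barrel 0.65 454 209 [ 0.514 -0.316  0.015] 310
stand 0.89 185 200 [0.542 0.454 0.04 ] 3086
stand 0.8 263 217 [0.493 0.233 0.04 ] 1671
stand 0.71 269 282 [0.312 0.212 0.04 ] 1064
stand 0.47 357 239 [ 0.429 -0.029  0.04 ] 226
v_mid 0.93 261 212 [0.501 0.234 0.07 ] 1345
v_mid 0.75 273 282 [0.313 0.199 0.07 ] 844
v_mid 0.68 181 199 [0.538 0.453 0.07 ] 2410
ring_gauge 0.72 357 239 [ 0.428 -0.031  0.02 ] 240
ref_sphere 0.73 318 134 [0.733 0.077 0.05 ] 390
tray 0.83 419 214 [ 0.502 -0.214  0.01 ] 3665
```

View pics/top0.png

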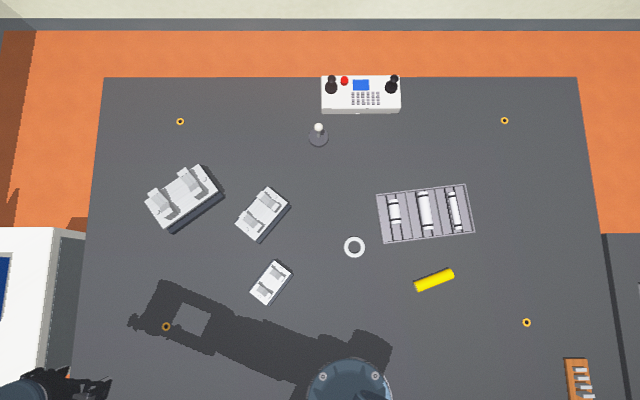

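View pics/side0.png

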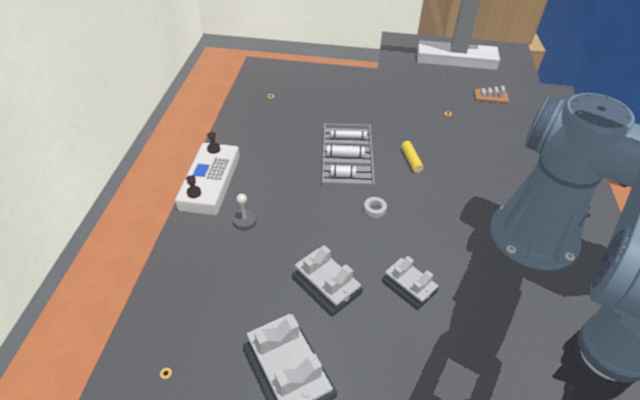

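```bash
cat >> h.py <<'E'
from scipy.spatial.transform import Rotation as R
def pose():
    o=monitor.get_obs(); q=o["eef_rot"]; return np.array(o["eef_pos"]),R.from_quat([q[1],q[2],q[3],q[0]])
def go(p,yaw):
    """units to reach TCP p, pointing down, tool y axis at world angle yaw (mod pi, nearest)"""
    p0,r0=pose(); best=None
    for k in (0,np.pi):
        y=np.array([np.cos(yaw+k),np.sin(yaw+k),0]); z=np.array([0,0,-1.]); x=np.cross(y,z)
        t=(r0.inv()*R.from_matrix(np.c_[x,y,z])).as_rotvec()
        if best is None or np.linalg.norm(t)<np.linalg.norm(best): best=t
    print("shift",(r0.inv().apply(np.array(p)-p0)/.06).round(3),"turn",(np.degrees(best)/8).round(3))
def axis(reg,n,z,c=None):
    """minAreaRect of region's ground-plane points at height z: centre, long side, short side, yaw deg of long"""
    v,u=np.nonzero(reg); c=c or cal(n); P=np.array([ray(n,a,b,z,c)[:2] for a,b in zip(u,v)]).astype(np.float32)*1000
    (cx,cy),(w,h),a=cv2.minAreaRect(P); 
    if w<h: w,h,a=h,w,a+90
    return np.round([cx,cy,w,h,(a+90)%180-90],1)
E
python3 - <<'E'
from h import *
p,r=pose(); f,cx,cy,E=cal("wrist")
print("cam in tool",r.inv().apply(E[:3,3]-p).round(3),(r.inv().as_matrix()@E[:3,:3]).round(2).tolist(),f)
im=viewer.camera("top")
cv2.imwrite("pics/c1.png",np.hstack([cv2.resize(im[155:310,135:300],(420,394),interpolation=2),cv2.resize(im[170:300,370:480],(333,394),interpolation=2)]))
for n,z in (("barrel",.02),("tray",.015),("stand",.03)):
    for q in spotter.outline_of("top",n)[:3]: print(n,axis(q["region"],"top",z))
print("stand view");go([.45,.2,.3],np.radians(55))
E
```

```text
cam in tool [ 0.069 -0.    -0.135] [[-0.0, -0.96, -0.27], [1.0, -0.0, -0.0], [0.0, -0.27, 0.96]] 340.58632532305484
barrel [ 316.5 -241.4  113.9   28.8  -70.4]
barrel [ 511.9 -229.1  110.9   30.2    7.6]
tray [ 505.2 -228.8  270.6  148.3  -83.2]
tray [510.4 244.7 143.6  82.7 -39.7]
stand [550.5 465.  197.7 147.7 -53.2]
stand [314.3 209.4 110.1  75.5 -38.8]
stand [503.7 236.4 144.  100.  -39.4]
stand view
shift [-6.509 -4.584 -1.011] turn [ 0.    -0.     2.679]
```

View pics/c1.png

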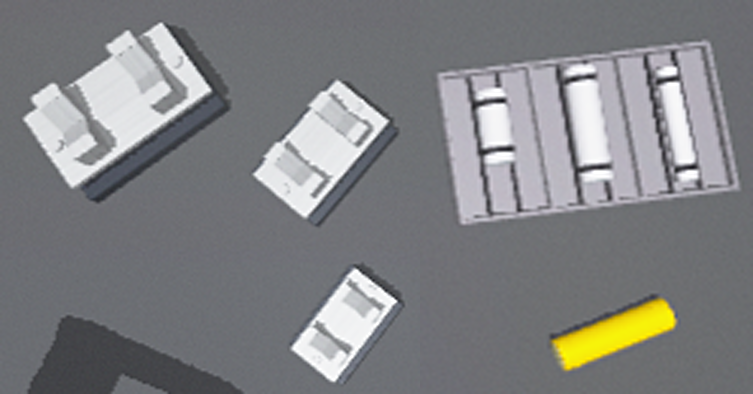

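Barrel candidates: top (425,212), grey, 110x30, is the one. The one at (433,279) is yellow, so it's a decoy. (393,209) is short and (454,209) is slim. 
Stand candidates: (185,200) measures 198x148, (263,217) 144x100 and (269,282) 110x76. The middle one matches 140x96, and the crop confirms it.

Run:
```python
from h import *
go([.49,.245,.30],np.radians(50.5))
```

```text
shift [-6.981 -3.698 -1.011] turn [ 0.    -0.     3.241]
```

move_arm(motion=[[[-0.7, -0.37, -0.3], [0, 0, 0.32], 100], [[-1.5, -0.8, -0.6], [0, 0, 0.7], 100], [[-2.4, -1.2, -1], [0, 0, 1.1], 100], [[-3.2, -1.7, -1], [0, 0, 1.5], 100], [[-4.1, -2.2, -1], [0, 0, 1.9], 100], [[-5, -2.6, -1], [0, 0, 2.3], 100], [[-5.8, -3.1, -1], [0, 0, 2.7], 100], [[-6.6, -3.5, -1], [0, 0, 3.1], 100], [[-7, -3.7, -1], [0, 0, 3.24], 100], [[-7, -3.7, -1], [0, 0, 3.24], 100]])

```text
time_s: 1.95
eef_pos: [0.4923, 0.2431, 0.2991]
eef_rot: [-0.0, 0.339, 0.941, -0.0]
wrist_force: [-0.4, 0.5, 0.2]
opening: 1.001
```

Run:
```python
from h import *
p,r=pose(); print(p,monitor.get_obs()["dq"])
im=viewer.camera("wrist"); c=cal("wrist"); cv2.imwrite("pics/w1.png",im); import pickle; pickle.dump(c,open("w1.pkl","wb"))
for n in ("stand","v_mid","v_left","v_right"):
    for q in spotter.outline_of("wrist",n)[:3]:
        print(n,q["score"],np.array(q["centre"])*[640,400],axis(q["region"],"wrist",.046,c))
go([.49,-.22,.30],np.radians(97))
```

```text
[0.49229284 0.24314772 0.2990587 ] [ 0.04669972 -0.01955429  0.02100357  0.01431429  0.01096675  0.01014328]
stand 0.95 [505.792  78.28 ] [553.7 467.  187.3 160.3 -53.3]
stand 0.89 [325.888 171.6  ] [502.9 241.5 141.4  89.5 -39.7]
stand 0.64 [195.2  62. ] [319.1 218.9 106.1  80.1 -38.9]
v_mid 0.75 [195.392  60.2  ] [315.2 213.8 106.4  67.2 -38.9]
v_mid 0.62 [519.616  78.   ] [564.8 474.9 186.8 131.7 -53.2]
v_mid 0.59 [325.184 173.4  ] [503.5 241.5 137.9  75.7 -39.6]
v_left 0.98 [202.624  37.52 ] [320.  225.1  78.1  27.8 -37.4]
v_left 0.95 [560.576  51.32 ] [585.4 502.3 145.4  66.6 -53.1]
v_left 0.61 [342.208 201.92 ] [520.7 250.2 107.4  36.1 -38.8]
v_right 0.59 [309.824 164.   ] [497.9 223.8 106.   34.8 -39.6]
v_right 0.58 [174.976  39.4  ] [302.2 202.3  78.2  32.1 -37.9]
v_right 0.57 [511.296  35.48 ] [537.9 466.5 144.7  53.5 -53.1]
shift [-4.921 -5.999 -0.012] turn [ 1.000e-03 -1.000e-03 -5.799e+00]
```

View pics/w1.png

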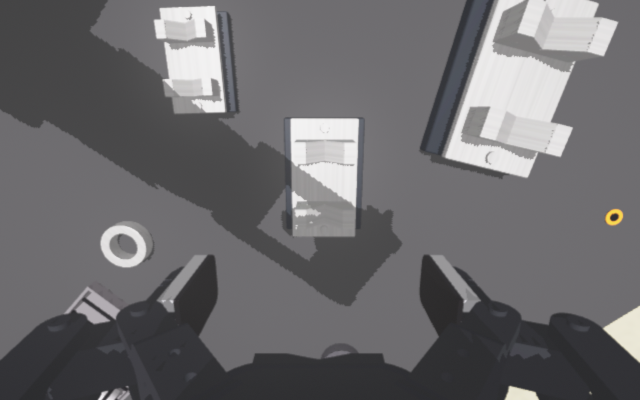

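The wrist view shows the middle stand's plate with corners near (290,118), (358,118), (355,237) and (292,237). The ring is at (127,245), and the arm's shadow falls on the stand. Next I'll look at the tray.

move_arm(motion=[[[-0.3, -0.4, 0], [0, 0, -0.4], 100], [[-0.8, -1.0, 0], [0, 0, -1.1], 100], [[-1.4, -1.7, 0], [0, 0, -1.8], 100], [[-2.0, -2.4, 0], [0, 0, -2.5], 100], [[-2.6, -3.1, 0], [0, 0, -3.2], 100], [[-3.2, -3.8, 0], [0, 0, -3.9], 100], [[-3.8, -4.6, 0], [0, 0, -4.6], 100], [[-4.4, -5.3, 0], [0, 0, -5.2], 100], [[-4.9, -6.0, 0], [0, 0, -5.8], 100], [[-4.9, -6.0, 0], [0, 0, -5.8], 100]])

```text
time_s: 3.45
eef_pos: [0.4886, -0.2224, 0.2992]
eef_rot: [-0.0, -0.059, 0.998, -0.0]
wrist_force: [0.5, 1.1, -0.2]
opening: 1.002
```

Run:
```python
from h import *
import pickle
c=pickle.load(open("w1.pkl","rb"))
print("plate",[ray("",u,v,.046,c)[:2].round(4).tolist() for u,v in ((290,118),(358,118),(355,237),(292,237))])
p,r=pose(); print(p,r.as_quat().round(3))
im=viewer.camera("wrist"); c=cal("wrist"); cv2.imwrite("pics/w2.png",im)
for n,z in (("barrel",.019),("tray",.018),("slim_barrel",.014),("short_barrel",.019)):
    for q in spotter.outline_of("wrist",n)[:3]:
        print(n,q["score"],np.array(q["centre"])*[640,400],axis(q["region"],"wrist",z,c))
```

```text
plate [[0.4262, 0.2562], [0.4741, 0.3142], [0.5828, 0.2252], [0.534, 0.1662]]
[ 0.48863094 -0.22238562  0.29915217] [-0.059  0.998 -0.    -0.   ]
barrel 0.7 [302.912  14.08 ] [ 316.7 -239.9  112.    31.6  -69.1]
barrel 0.67 [309.184 181.6  ] [ 514.8 -228.3  117.3   30.7    6.1]
tray 0.66 [322.624 171.4  ] [ 505.4 -227.5  268.7  146.4  -83.6]
slim_barrel 0.84 [241.088 176.08 ] [ 513.8 -315.6  113.2   20.8    7.3]
slim_barrel 0.6 [306.624 183.6  ] [ 515.7 -227.7  116.3   29.9    6.1]
slim_barrel 0.42 [636.096 242.08 ] [546.4 205.9  41.1  17.9  20.8]
short_barrel 0.93 [377.6 188.4] [ 511.2 -138.8   76.1   31.7    5.8]
```

View pics/w2.png

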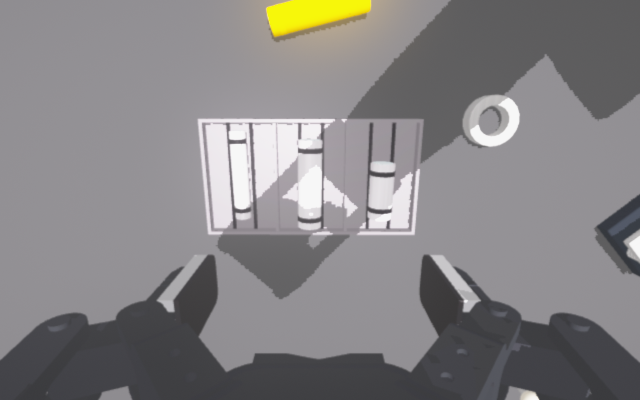

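The wrist view shows the target barrel in the middle lane at (310,182), the slim one at (241,176) and the short one at (378,188). The ring is at (490,120).

Run:
```python
from h import *
go([.5127,-.228,.10],np.radians(96.3));go([.5127,-.228,.018],np.radians(96.3))
```

```text
shift [-0.366 -0.205  3.324] turn [0.001 0.002 0.089]
shift [-0.366 -0.205  4.691] turn [0.001 0.002 0.089]
```

move_arm(motion=[[[-0.1, -0.05, 0.5], [0, 0, 0.09], 48], [[-0.25, -0.15, 1.2], [0, 0, 0.09], 48], [[-0.37, -0.2, 1.9], [0, 0, 0.09], 48], [[-0.37, -0.2, 2.6], [0, 0, 0.09], 48], [[-0.37, -0.2, 3.0], [0, 0, 0.09], 48], [[-0.37, -0.2, 3.3], [0, 0, 0.09], 48], [[-0.37, -0.2, 3.3], [0, 0, 0.09], 48], [[-0.37, -0.2, 3.3], [0, 0, 0.09], 48]])

```text
time_s: 4.7
eef_pos: [0.5134, -0.2296, 0.1025]
eef_rot: [0.001, -0.054, 0.999, -0.001]
wrist_force: [0.4, -0.7, 0.4]
opening: 0.477
```

Run:
```python
from h import *
o=monitor.get_obs();print(pose()[0],o["opening"],o["wrist_force"])
im=viewer.camera("wrist"); c=cal("wrist"); cv2.imwrite("pics/w3.png",im)
for q in spotter.outline_of("wrist","barrel")[:2]:
    print(q["score"],np.array(q["centre"])*[640,400],axis(q["region"],"wrist",.019,c))
go([.5127,-.228,.018],np.radians(96.3))
```

```text
[ 0.51340592 -0.22959778  0.1025467 ] 0.47724903838052984 [ 0.40743211 -0.68386853  0.38704258]
0.72 [315.52 208.48] [ 516.7 -230.2  119.4   30.5    5.8]
shift [0.012 0.035 1.413] turn [-0.013  0.014 -0.012]
```

View pics/w3.png

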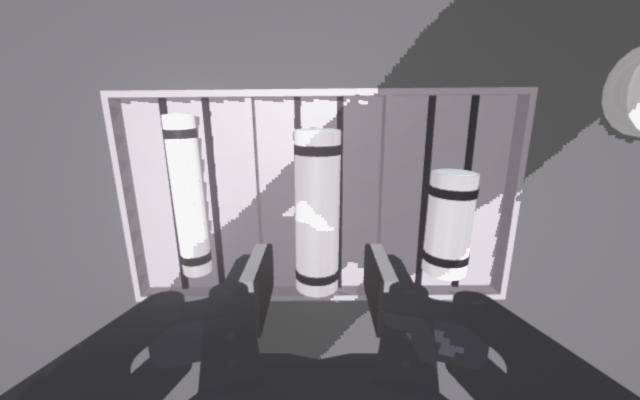

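move_arm(motion=[[[0.01, 0.02, 0.4], [0, 0, 0], 48], [[0.01, 0.02, 0.8], [0, 0, 0], 48], [[0.01, 0.02, 1.15], [0, 0, 0], 48], [[0.01, 0.02, 1.35], [0, 0, 0], 48], [[0.01, 0.02, 1.4], [0, 0, 0], 48], [[0.01, 0.02, 1.4], [0, 0, 0], 48]])

```text
time_s: 5.55
eef_pos: [0.5122, -0.2286, 0.0179]
eef_rot: [0.0, -0.054, 0.999, -0.0]
wrist_force: [-0.7, 0.2, 0.2]
opening: 0.478
```

move_arm(motion=[[[0, 0, 0], [0, 0, 0], 30], [[0, 0, 0], [0, 0, 0], 20], [[0, 0, 0], [0, 0, 0], 10], [[0, 0, 0], [0, 0, 0], 0], [[0, 0, 0], [0, 0, 0], 0], [[0, 0, 0], [0, 0, 0], 0]])

```text
time_s: 6.3
eef_pos: [0.5126, -0.2289, 0.0185]
eef_rot: [0.001, -0.054, 0.999, -0.001]
wrist_force: [-0.9, 0.4, 6.4]
opening: 0.326
```

move_arm(motion=[[[0, 0, -0.15], [0, 0, 0], 0], [[0, 0, -0.5], [0, 0, 0], 0], [[0, 0, -1.1], [0, 0, 0], 0], [[0, 0, -1.8], [0, 0, 0], 0], [[0, 0, -2.5], [0, 0, 0], 0], [[0, 0, -2.9], [0, 0, 0], 0], [[0, 0, -3], [0, 0, 0], 0], [[0, 0, -3], [0, 0, 0], 0]])

```text
time_s: 7.3
eef_pos: [0.5115, -0.228, 0.1969]
eef_rot: [-0.0, -0.054, 0.999, 0.0]
wrist_force: [0.3, -0.7, -1.6]
opening: 0.326
```

Run:
```python
from h import *
o=monitor.get_obs();print(pose()[0],o["opening"],o["wrist_force"])
im=viewer.camera("wrist"); cv2.imwrite("pics/w4.png",im)
go([.5035,.241,.2],np.radians(50.5))
```

```text
[ 0.51150972 -0.2280362   0.19688017] 0.3255542408430524 [ 0.26408776 -0.69067754 -1.57941262]
shift [-0.716  7.782 -0.056] turn [ 5.000e-03 -1.400e-02  5.711e+00]
```

View pics/w4.png

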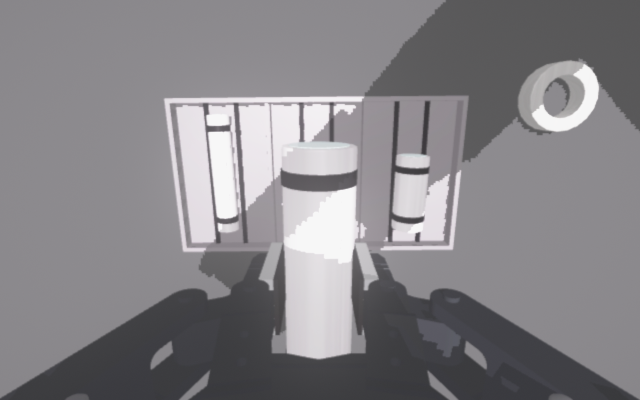

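The barrel is held: its near end is at rows 143-150 and it is centred on column 319, as expected for a centred grasp. The others are undisturbed. Now I'll transfer it to above the stand.

move_arm(motion=[[[0, 0.3, 0], [0, 0, 0.2], 0], [[-0.1, 0.9, 0], [0, 0, 0.6], 0], [[-0.2, 1.7, 0], [0, 0, 1.2], 0], [[-0.3, 2.5, 0], [0, 0, 1.8], 0], [[-0.4, 3.4, 0], [0, 0, 2.4], 0], [[-0.45, 4.3, 0], [0, 0, 3.1], 0], [[-0.5, 5.2, 0], [0, 0, 3.7], 0], [[-0.55, 6.0, 0], [0, 0, 4.4], 0], [[-0.65, 6.8, 0], [0, 0, 5.0], 0], [[-0.7, 7.4, 0], [0, 0, 5.5], 0]])

```text
time_s: 8.6
eef_pos: [0.5044, 0.2195, 0.1954]
eef_rot: [-0.001, 0.325, 0.946, -0.001]
wrist_force: [0.0, -0.7, -1.3]
opening: 0.327
```

Run:
```python
from h import *
go([.5035,.241,.2],np.radians(50.5));print(pose()[0])
```

```text
shift [ 0.232  0.274 -0.076] turn [-0.016 -0.015  0.202]
[0.50439761 0.21949478 0.19541781]
```

move_arm(motion=[[[0.12, 0.14, 0], [0, 0, 0.1], 0], [[0.23, 0.27, 0], [0, 0, 0.2], 0], [[0.23, 0.27, 0], [0, 0, 0.2], 0], [[0.23, 0.27, 0], [0, 0, 0.2], 0]])

```text
time_s: 9.1
eef_pos: [0.5049, 0.238, 0.1971]
eef_rot: [-0.0, 0.338, 0.941, -0.0]
wrist_force: [1.4, -0.1, 1.3]
opening: 0.326
```

Run:
```python
from h import *
go([.5035,.241,.12],np.radians(50.5));print(pose()[0])
o=monitor.get_obs();print(o["wrist_force"],o["torque"])
im=viewer.camera("wrist"); c=cal("wrist")
for (x,y) in ((70,38),(70,-38),(-70,38),(-70,-38)):
    a=np.radians(-39.5); q=proj("",[.5035+(x*np.cos(a)-y*np.sin(a))/1e3,.241+(x*np.sin(a)+y*np.cos(a))/1e3,.046],c); print(q.round(1))
    if -5<q[0]<645: cv2.circle(im,tuple(int(t) for t in q),3,(0,0,255),1)
cv2.imwrite("pics/w5.png",im)
```

```text
shift [0.05  0.025 1.286] turn [-0.003  0.     0.006]
[0.50485335 0.23797331 0.19713506]
[ 1.39448848 -0.07517236  1.27658552] [-0.01502741 -0.00044901 -0.02808988]
[362.3 261.6]
[279.3 261.5]
[368.3 102.2]
[274.  102.2]
```

View pics/w5.png

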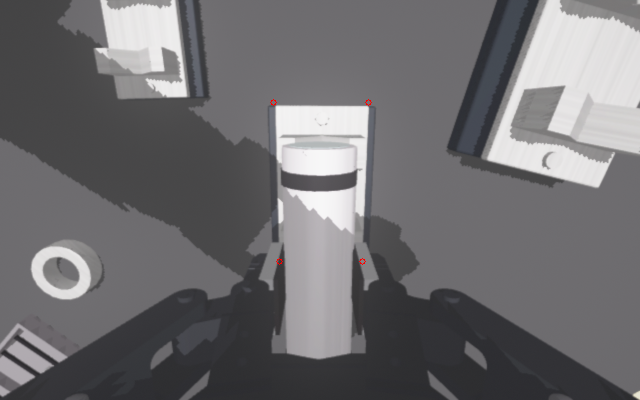

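The plate's near edge is at row 106 against 102 predicted, and its sides at columns 274 and 367 match. So the stand's centre is about 2-3 mm further along the groove; I'll take (.505,.2397). Descending.

move_arm(motion=[[[0.02, 0.025, 0.3], [0, 0, 0], 0], [[0.02, 0.025, 0.7], [0, 0, 0], 0], [[0.02, 0.025, 1.1], [0, 0, 0], 0], [[0.02, 0.025, 1.4], [0, 0, 0], 0], [[0.02, 0.025, 1.6], [0, 0, 0], 0], [[0.02, 0.025, 1.7], [0, 0, 0], 0], [[0.02, 0.025, 1.7], [0, 0, 0], 0]])

```text
time_s: 10.02
eef_pos: [0.5048, 0.2409, 0.0952]
eef_rot: [-0.0, 0.337, 0.941, -0.0]
wrist_force: [-0.8, 1.0, -0.8]
opening: 0.329
```

Run:
```python
from h import *
go([.505,.2397,.082],np.radians(50.5));print(pose()[0])
o=monitor.get_obs();print(o["wrist_force"],o["torque"])
im=viewer.camera("side"); p=proj("side",[.505,.24,.08]); print(p); u,v=p.astype(int)
cv2.imwrite("pics/s6.png",cv2.resize(im[v-70:v+70,u-90:u+90],(720,560),interpolation=2))
```

```text
shift [-0.015 -0.013  0.221] turn [-0.    -0.     0.012]
[0.50480118 0.24087383 0.09523244]
[-0.80796332  0.96257772 -0.75582904] [-0.0154994  -0.02311794 -0.0006528 ]
[328.13092139 265.56760927]
```

View pics/s6.png

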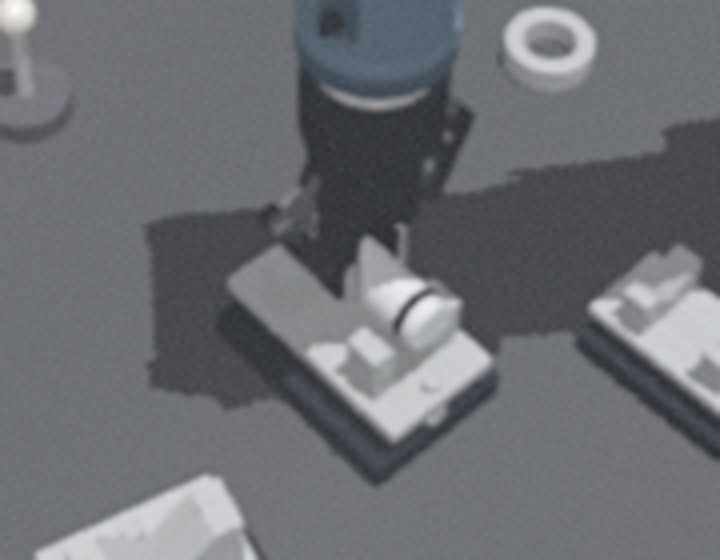

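The side crop shows the barrel in line with the groove, just above the near support, with the fingers in the gap. Lowering gently.

move_arm(motion=[[[-0.01, -0.01, 0.04], [0, 0, 0], 0], [[-0.01, -0.01, 0.08], [0, 0, 0], 0], [[-0.01, -0.01, 0.12], [0, 0, 0], 0], [[-0.01, -0.01, 0.15], [0, 0, 0], 0], [[-0.01, -0.01, 0.18], [0, 0, 0], 0], [[-0.01, -0.01, 0.18], [0, 0, 0], 0]])

```text
time_s: 10.82
eef_pos: [0.5047, 0.24, 0.0843]
eef_rot: [-0.0, 0.337, 0.941, -0.0]
wrist_force: [-0.2, -0.5, -1.0]
opening: 0.329
```

move_arm(motion=[[[0, 0, 0.01], [0, 0, 0], 0], [[0, 0, 0.03], [0, 0, 0], 0], [[0, 0, 0.05], [0, 0, 0], 0], [[0, 0, 0.05], [0, 0, 0], 0], [[0, 0, 0.05], [0, 0, 0], 0]])

```text
time_s: 11.45
eef_pos: [0.5053, 0.2403, 0.0819]
eef_rot: [0.0, 0.337, 0.941, 0.0]
wrist_force: [1.7, 1.2, 2.0]
opening: 0.33
```

move_arm(motion=[[[0, 0, 0.015], [0, 0, 0], 0], [[0, 0, 0.035], [0, 0, 0], 0], [[0, 0, 0.035], [0, 0, 0], 0], [[0, 0, 0.035], [0, 0, 0], 0]])

```text
time_s: 11.95
eef_pos: [0.5054, 0.2404, 0.0805]
eef_rot: [0.001, 0.337, 0.941, 0.0]
wrist_force: [-0.9, 1.4, 7.1]
opening: 0.329
```

move_arm(motion=[[[0, 0, 0.015], [0, 0, 0], 0], [[0, 0, 0.035], [0, 0, 0], 0], [[0, 0, 0.035], [0, 0, 0], 0], [[0, 0, 0.035], [0, 0, 0], 0]])

```text
time_s: 12.45
eef_pos: [0.5054, 0.2404, 0.0785]
eef_rot: [0.001, 0.337, 0.941, 0.0]
wrist_force: [-1.8, 0.8, 8.6]
opening: 0.329
```

move_arm(motion=[[[0, 0, 0.02], [0, 0, 0], 0], [[0, 0, 0.04], [0, 0, 0], 0], [[0, 0, 0.06], [0, 0, 0], 0], [[0, 0, 0.06], [0, 0, 0], 0], [[0, 0, 0.06], [0, 0, 0], 0], [[0, 0, 0.06], [0, 0, 0], 0]])

```text
time_s: 13.2
eef_pos: [0.5054, 0.2404, 0.0752]
eef_rot: [0.001, 0.337, 0.941, 0.001]
wrist_force: [-2.5, 1.3, 10.4]
opening: 0.326
```

Run:
```python
from h import *
fs=[];ps=[]
for i in range(6):
    im=viewer.camera("side"); o=monitor.get_obs(); fs.append(o["wrist_force"]);ps.append(np.r_[o["eef_pos"],o["torque"]])
print(np.mean(fs,0).round(2),np.mean(ps,0).round(4))
p=proj("side",[.505,.24,.08]); u,v=p.astype(int)
a=cv2.resize(im[v-70:v+70,u-50:u+50],(400,560),interpolation=2)
im=viewer.camera("wrist"); c=cal("wrist")
for x in (70,-70):
  for y in (38,-38):
    t=np.radians(-39.5); q=proj("",[.505+(x*np.cos(t)-y*np.sin(t))/1e3,.2397+(x*np.sin(t)+y*np.cos(t))/1e3,.040],c)
    cv2.circle(im,tuple(int(k) for k in q),3,(0,0,255),1)
cv2.imwrite("pics/s7.png",np.hstack([a,cv2.resize(im[60:340,220:420],(400,560),interpolation=2)]))
```

```text
[-2.89  0.94 11.19] [ 0.5054  0.2404  0.0752  0.1237  0.5145 -0.0911]
```

View pics/s7.png

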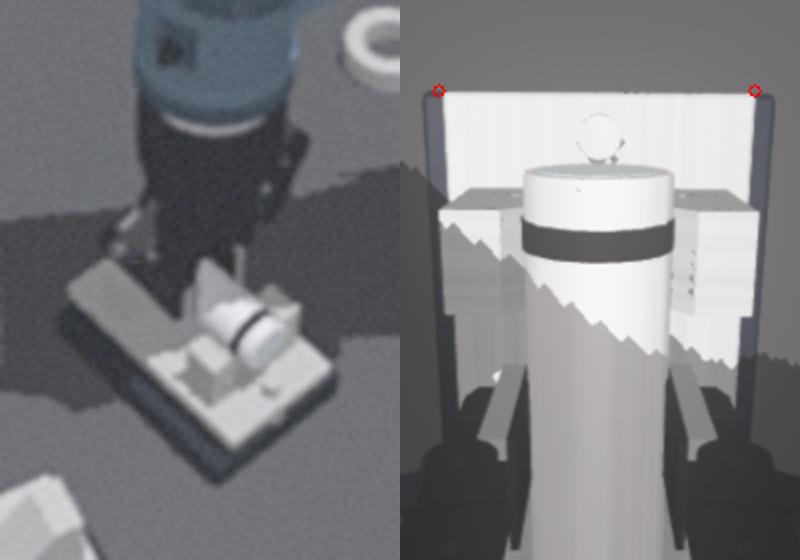

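The barrel is seated, and the plate edge matches the prediction for a 6 mm sink. The push of about 11 N is steady, so I'll hand in.

```bash
python3 -c "
from h import *
print(workorder.hand_in()); o=monitor.get_obs(); print(o['time_s'],o['eef_pos'],o['wrist_force'])"
```

```text
the job is handed in; nothing more can be done
None
the job is handed in; nothing more can be done
```

I took the long, thick barrel from the tray's middle lane, laid it in the groove of the middle-sized V rest, and pressed it down. I handed in at about 13.5 s while still holding it there. No verdict is reported, so the points below rest on my own last checks.

- **Push and sink:** The push was steady at about 11 N. The plate had sunk about 5.8 mm going by tool height, against about 7.5 mm going by force. The two disagree by nearly 2 mm, but both lie within 3 to 9 mm.
- **Seating:** The last pictures show the barrel on both flanks and in line with the groove. The plate edge is where a 6 mm sink would put it. The fingers stand in the gap between the supports and do not appear to touch the rest.
- **Side forces:** About 3 N of friction along the groove and about 1 N across it remained. I judged both harmless.
- **Other things:** The other two barrels were in place in the picture taken just after the lift. I did not measure them, the ring gauge or the reference sphere again at the end, but nothing passed near them after that.

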